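Open the bush cover and hold the guide rod through both bushes

TASK

On the alignment tower at the end of the battery module, turn the black wing knob clockwise until it clicks over its detent and its cover flag swings off the upper bush. Then take the longest of the three rods out of the rack, thread it from above down through the upper bush and on through the lower bush, and finish still gripping it there: the tip shows below the lower bush but hangs clear of the base plate. Leave the other rods and everything else on the bench where they are.

Things in the scene. Friction and masses are not known exactly. Their poses are not given: they have to be found in the camera images.
- jig: Fixed steel jig, z up. Origin on the vertical axis of both bushes, at table height. Base plate 12 mm thick, x -50 to 50, y -40 to 110 mm. Column 50 mm square at y = 75 mm, 136 mm high, carries two arms 34 mm wide that end in 34 mm square bronze bushes at z = 52-68 and 118-136 mm, bore 14.5 mm with 3 mm lead-in. Battery module, 170 mm wide, 86 mm high, from y = 110 to 430 mm.
- upper_bush (a point): Centre of the upper bush's mouth, level with its top face (136 mm above the table); jig's axes. At the start the flag of the latch lies over it.
- lower_bush (a point): Centre of the lower bush's mouth, level with its top face, 68 mm below upper_bush on the same axis; the bush is 16 mm deep, its underside is 40 mm above the base plate; jig's axes.
- latch (a joint): Angle of the wing knob on top of the column, rad: 0 shut, grows clockwise seen from above, stop at 1.4. A sprung detent resists with up to about 0.2 N m up to 0.7; past that the knob is driven on to 1.4 and stays there. It starts at about 0.
- latch_grip (a point): Point to grip on the wing knob, on its vertical axis (76 mm from the bush axis, on jig's +y side), 169.5 mm above the table. Turns with the knob: its y axis runs along the bar (44 mm long, 12 mm thick along x; it stands from 148 to 178 mm above the table). The flag (26 mm wide, 91 mm long, top 142.5 mm above the table) points to its -y.
- guide_rod: The rod to use, the longest of three that stand upright in the rack: 12 mm round steel shank 145 mm long with a 5 mm tapered tip, then a round head 22 mm across and 40 mm high. Origin at the tip, z up along the axis towards the head. 0.2 kg, more or less. It stands in any of the three holes and may lean about 1 degree.
- rod_tip (a point): Tip of the guide rod (same point as its origin).
- rod_head (a point): Middle of the guide rod's head, 165 mm above the tip on the rod's axis; rod's axes.
- rack: Fixed aluminium block 64 x 190 x 55 mm with three vertical holes along its y axis at -64, 0 and +64 mm, 13.2 mm wide and 45 mm deep, in which the rods stand with the tip 10 mm above the table. Origin under its centre.
- mid_rod: Rod of the same kind with a 105 mm shank, in the rack; to be left. Origin at the tip.
- short_rod: Rod of the same kind with a 75 mm shank, in the rack; to be left. Origin at the tip.
- screwdriver: Screwdriver 170 mm long lying on the blue top of the module; leave alone.
- socket: Steel socket, 28 mm across, 34 mm high, on the table on the robot's side of the tower; leave alone.
- wrench: Wrench 160 mm long lying on the robot's side of the rack; leave alone.
- tape: Roll of black tape, 80 mm across, 22 mm high; leave alone.
- jar: Closed jar, 60 mm across, 75 mm high; leave alone.
- phone: Phone lying on the table, 75 x 150 x 9 mm; leave alone.

How it is judged (in metres and radians):
On the way, in this order (a step that is already met when the one before it is completed fails the run):
1. the wing knob is turned past its detent and the flag is off the upper bush (value of joint latch above 1.2 rad), for 0.2 s.
2. the guide rod's tip is in or through the upper bush (z of rod_tip in the frame of upper_bush below -0.006 m and horizontal distance between rod_tip and upper_bush below 0.008 m and angle between the z axis of guide_rod and the z axis of jig, either way round below 0.15 rad), for 0.05 s.
3. the tip comes out below the lower bush (z of rod_tip in the frame of lower_bush below -0.018 m and horizontal distance between rod_tip and lower_bush below 0.006 m), for 0.1 s.
At the end, for the whole second after the job is handed in: Knob past its detent (over 1.2 rad). The guide rod, gripped (over 3 N) and at rest, passes upright (within 0.07 rad) through both bushes, its tip within 6 mm of their axis and 4 to 37 mm below the underside of the lower bush, so clear of the base plate (value of joint latch above 1.2 rad and z of rod_tip in the frame of lower_bush between -0.053 and -0.02 m and horizontal distance between rod_tip and lower_bush below 0.006 m and horizontal distance between rod_head and upper_bush below 0.01 m and angle between the z axis of guide_rod and the z axis of jig, either way round below 0.07 rad and contact force between the fingers and guide_rod above 3 N and linear speed of guide_rod below 0.02 m/s); the arm keeps its last pose, push and grip.
It fails at once if another rod was moved out of its place in the rack (over 40 mm) (distance of any of mid_rod, short_rod from where it was at the start of the episode above 0.04 m).
It fails at once if another thing on the bench was pushed or lifted from its place (over 40 mm) (distance of any of screwdriver, socket, wrench, tape, jar, phone from where it was at the start of the episode above 0.04 m).
It also fails if it takes over 58 s, if anything falls off the work surface, if the arm or the gripper's body presses on something with over 40 N, if the wrist force passes 120 N, or if a joint passes its speed limit or range.

ROBOT

A 6-joint arm with a two-finger parallel gripper is mounted at the origin on the work surface. World frame = base frame: x ahead of the robot, y to its left, z up, the work surface at z = 0. Lengths are in mm, angles in rad, forces in N, time in s.
With the tool pointing down it reaches from about 425 to 925 mm from the base axis. Payload 12.5 kg.
Tool frame: the origin (TCP) lies on the centre line of the jaws, within the pads' length; the fingertips stand ctrl.tcp_to_tips ahead of it and the grasp point (between the pads) lies 6 mm ahead of it (ctrl.tcp_to_tips is the distance from the TCP to the fingertips, in mm); z points along the fingers, y is the line along which they close (so a half turn about z gives the same grasp; the last joint's range is limited). The gripper opens to 85 mm and grips with 20 to 120 N. Pads are 22 mm wide; open, the fingers measure 114 mm over their backs; the gripper's body (76 mm by 85 mm) begins 54 mm behind the grasp point. The pads swing forward as they close: fully open they stand 13 mm farther back than shut.
Start: joints at [1.037, 0.491, 1.559, -0, 1.092, -0.106], TCP at [259.278, 568.698, 256.327] pointing down, gripper open.
Joint ranges: [-3.1, 3.1], [-0.84, 2.19], [0.05, 2.79], [-1.13, 4.28], [0.06, 2.93], [-2.69, 2.69]. Speed limits (rad/s): [2.22, 2.22, 2.79, 3.14, 3.14, 3.14].

INTERFACE

Orientations are given as a unit quaternion [x, y, z, w].
In Python, from bench import ctrl, camera, camera_model gives the robot as it stands.
- The arm moves only by the tool drive_tool, never from a script. Its argument "series" is a list of rows, each an object of numbers: "x", "y", "z": the shift along the tool's x, y, z in cm; "yaw": the turn about the tool's z in degrees. A call has 1 to 12 rows; each row shifts and turns the commanded pose from where the row before left it, along the tool's axes as they then stand; what a row does not reach is not made up. A row lasts 1/12 s, in which the tool goes at most 41.7 mm and 7.16 degrees, less where a joint would pass 70% of its speed; a pose out of reach is approached as far as the arm can. A call is refused whole if a number of a shift passes 4.17 or a number of a turn 7.16, either way. A call with a gripper value outside its range is refused whole. "hand" is the opening, from 0 (shut) to 1 (fully open), set as the call begins (left out, the last holds). The fingers move at their own pace and stop on an object; "force" is the grip in N (left out, the last holds). Time passes only in rows, so rows that do not move let the fingers close. It gives the time, the measured TCP pose, the force, the opening and the grip force at its end, in the units of the state.
- ctrl.sense(): the state, without advancing time (a new reading comes with each control period).
- camera(name): name is "side" or "top" or "wrist"; returns the picture (384x512x3 uint8, red, green, blue); there is no depth.
- camera_model(name): a dict with "fov_y" (degrees; the focal length in pixels is half the picture's height over the tangent of half this angle, whatever the lens; pixels are square), "cx", "cy" (the principal point, pixels), "R" (3x3) and "t" (3): a world point X has camera coordinates R X + t; the wrist camera has in their place "mount" (4x4, takes a point from camera to tool coordinates, whose origin is the TCP and whose axes are the flange's). Camera axes: x right, y down, z forward; pixel columns grow to the right and rows downward; lengths in mm; the calibration is good to about 2 mm. The wrist camera is an equidistant fisheye: a pixel r from the principal point sees the ray r / f radians off the axis. A picture is of the moment at which its call begins: read the wrist's pose just before it. camera_model takes no time and is no camera call.
- ctrl.hand_in(): hands the job in; it is judged then, once.
The state is a dict: "t": time; "joint_positions": joint angles; "qd": joint speeds; "joint_efforts": joint torques, N m; "tool_pos": TCP position; "tool_rot": TCP orientation; "force": force on the tool from outside, world axes, zero at the start; "torque": the same for the moment, N m; "gripper_width": opening from 0.0 (shut) to 1.0 (fully open); "grasp_force": force on a finger pad.
Only numpy, scipy, OpenCV 4.12 (cv2) and the standard library are available. Lean on these libraries where they do the work, as an engineer would, in place of code of your own. Each camera call takes 0.05 s, during which the arm holds its last target. There are 200 camera calls.

## Working session

There is one attempt and no reset: what is moved stays moved. The work goes in short steps, Python scripts to look and compute and a tool call to move; the robot and the scene stay as the last step left them, time stands still between calls to the robot, and variables do not carry over. Pictures are saved under pics/ and viewed, at most 10 in all, crops included, and the job is handed in when it is done.

Besides the shell and the picture viewer there is one more tool, called after "Call:" in YAML: its name, and indented under it one key for each argument. drive_tool: Moves the arm, as the interface text tells. Its arguments: {"type":"object","properties":{"series":{"type":"array"},"hand":{"type":"number"},"force":{"type":"number"}},"required":["series"]}

```bash
mkdir -p pics; python3 - <<'E'
from bench import ctrl,camera,camera_model
import cv2,numpy as np
s=ctrl.sense();print(s['tool_pos'],s['tool_rot'],s['t'],ctrl.tcp_to_tips)
for n in ['side','top','wrist']:
    im=camera(n);cv2.imwrite(f'pics/{n}0.png',im[...,::-1]);m=camera_model(n);print(n,{k:np.round(v,4).tolist() for k,v in m.items() if not isinstance(v,str)})
a=[cv2.imread(f'pics/{n}0.png') for n in ['side','top']]
for n,i in zip(['side','top'],a): cv2.imwrite(f'pics/{n}0b.png',cv2.resize(i,(800,600),interpolation=cv2.INTER_CUBIC))
E
```

```text
[259.1606833  568.51057765 255.71700327] [ 2.12265946e-01  9.77211769e-01 -5.43844762e-04 -1.76437569e-04] 0.0 25.0
side {'fov_y': 48.8792, 'cx': 254.6827, 'cy': 184.3152, 'R': [[0.9978, -0.066, -0.005], [-0.0413, -0.5621, -0.8261], [0.0517, 0.8245, -0.5636]], 't': [-524.5577, 133.6063, 1140.4168]}
top {'fov_y': 42.5286, 'cx': 253.1427, 'cy': 194.7473, 'R': [[-0.0139, -0.9999, 0.0036], [-0.9771, 0.0128, -0.2124], [0.2123, -0.0065, -0.9772]], 't': [4.4848, 547.1839, 1624.4871]}
wrist {'fov_y': 65.7065, 'cx': 254.6336, 'cy': 185.0107, 'mount': [[0.0007, -0.9564, -0.2922, 74.5547], [1.0, 0.0007, -0.0001, 0.6009], [0.0003, -0.2922, 0.9564, -117.5207], [0.0, 0.0, 0.0, 1.0]]}
```

View pics/side0b.png

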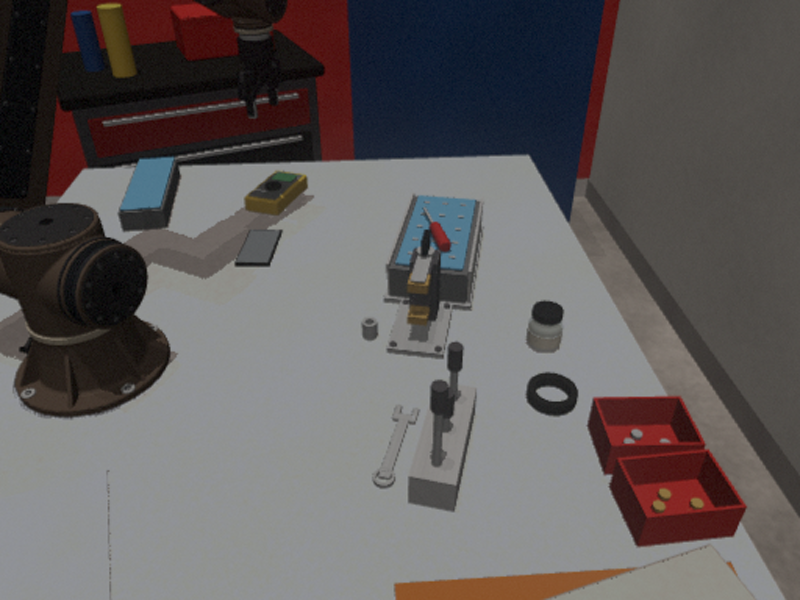

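View pics/top0b.png

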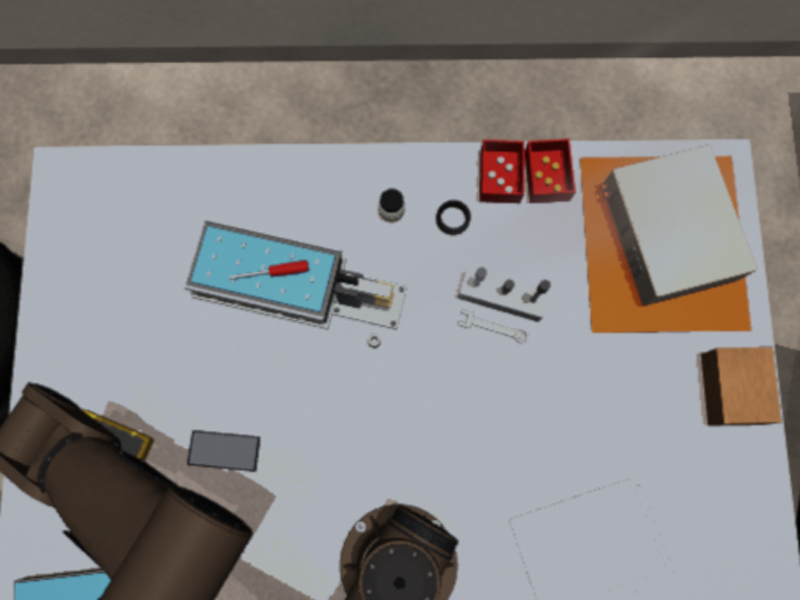

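The side view shows the tower around (425,270), the rack around (445,450) and the socket at (370,328), in 800-px coordinates. The top view shows the knob near (348,295) and the heads at (481,275), (508,286) and (543,288). I'll enlarge both to measure them.

```bash
python3 - <<'E'
import cv2,numpy as np
s=cv2.imread('pics/side0.png');t=cv2.imread('pics/top0.png')
def crop(im,x,y,w,h,k):
    c=cv2.resize(im[y:y+h,x:x+w],None,fx=k,fy=k,interpolation=cv2.INTER_CUBIC)
    c=cv2.convertScaleAbs(c,alpha=1.5)
    for i in range(0,w,10): cv2.line(c,(i*k,0),(i*k,6 if i%50 else 14),(0,0,255),1); 
    for i in range(0,w,20): cv2.putText(c,str(x+i),(i*k,20),0,.35,(0,0,255),1)
    for i in range(0,h,10): cv2.line(c,(0,i*k),(6,i*k),(0,0,255),1); 
    for i in range(0,h,20): cv2.putText(c,str(y+i),(8,i*k+4),0,.35,(0,0,255),1)
    return c
cv2.imwrite('pics/c1.png',np.hstack([crop(s,240,140,70,95,6),crop(s,240,215,63,95,6)[:, :378]]))
cv2.imwrite('pics/c2.png',np.vstack([crop(t,195,165,80,42,7)[:294],crop(t,285,165,80,42,7)]))
E
```

```text
(no output)
```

View pics/c1.png

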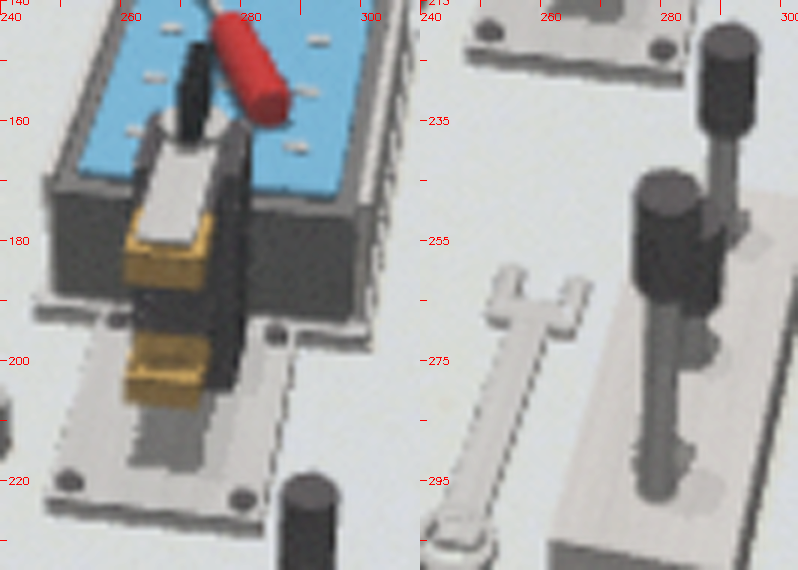

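View pics/c2.png

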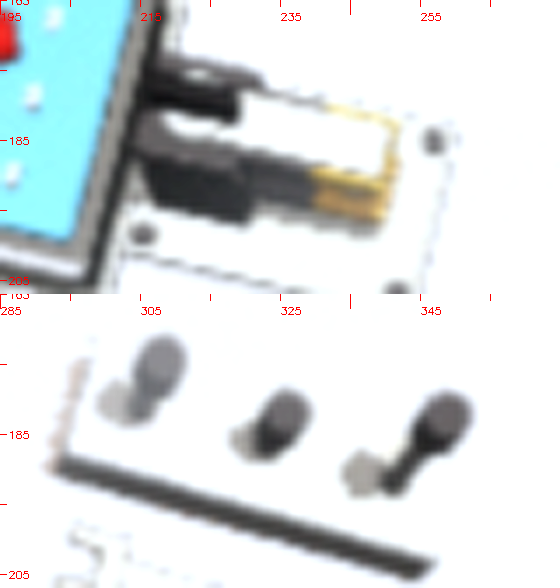

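```bash
cat > h.py <<'E'
import numpy as np,cv2
from scipy.optimize import least_squares
from scipy.spatial.transform import Rotation as Ro
from bench import ctrl,camera,camera_model
M={n:camera_model(n) for n in ['side','top','wrist']}
def f(n): return 192/np.tan(np.radians(M[n]['fov_y']/2))
def proj(n,X,pose=None):
    m=M[n];X=np.atleast_2d(X).astype(float)
    if n=='wrist':
        p,q=pose;T=(X-p)@Ro.from_quat(q).as_matrix()
        mt=np.array(m['mount']);C=(T-mt[:3,3])@mt[:3,:3]
        r=np.hypot(C[:,0],C[:,1]);th=np.arctan2(r,C[:,2]);k=f(n)*th/r
        return np.c_[C[:,0]*k+m['cx'],C[:,1]*k+m['cy']]
    C=X@np.array(m['R']).T+np.array(m['t'])
    return np.c_[C[:,0]/C[:,2]*f(n)+m['cx'],C[:,1]/C[:,2]*f(n)+m['cy']]
def place(a,P):
    c,s=np.cos(a[2]),np.sin(a[2]);P=np.atleast_2d(P).astype(float)
    return np.c_[a[0]+c*P[:,0]-s*P[:,1],a[1]+s*P[:,0]+c*P[:,1],P[:,2]]
S1=lambda u,v:(240+u/6,140+v/6)
S2=lambda u,v:(240+(u-420)/6,215+v/6)
T1=lambda u,v:(195+u/7,165+v/7)
T2=lambda u,v:(285+u/7,165+(v-294)/7)
def fit(obs,a0):
    def res(a): return np.concatenate([(proj(n,place(a,P))[0]-p) for n,P,p in obs])
    r=least_squares(res,a0,loss='soft_l1');return r.x,res(r.x)
E
python3 - <<'E'
from h import *
jig=[('side',(-50,-40,12),S1(48,498)),('side',(50,-40,12),S1(265,521)),('side',(-17,-17,118),S1(125,278)),('side',(17,-17,118),S1(203,289)),
('side',(-17,-17,52),S1(125,397)),('side',(17,-17,52),S1(199,408)),('side',(-17,-17,136),S1(126,236)),('side',(17,-17,136),S1(207,248)),
('side',(-17,-17,68),S1(126,371)),('side',(17,-17,68),S1(207,381)),
('top',(17,-17,136),T1(397,122)),('top',(-17,-17,136),T1(386,190)),('side',(0,76,178),S1(201,45+25))]
a,r=fit(jig,[550,0,0.2]);print('jig',a,np.round(r.reshape(-1,2),1).tolist())
rack=[('side',(-32,-95,55),S2(553,540)),('top',(-32,95,55),T2(60,455)),('top',(-32,-95,55),T2(432,560)),('side',(0,-64,55),S2(657,490)),('top',(0,-64,55),T2(393,483))]
b,r=fit(rack,[550,-200,-.2]);print('rack',b,np.round(r.reshape(-1,2),1).tolist())
print(place(b,[(0,-64,55),(0,0,55),(0,64,55)]))
rod=[('side',(0,0,195),S2(668,187)),('top',(0,0,195),T2(447,412))]
c,r=fit(rod,[550,-300,0]);print('rodtop',c,np.round(r,1))
print('jig pts',place(a,[(0,0,136),(0,76,169.5)]))
E
```

```text
jig [ 5.64711920e+02  2.40689031e+01 -2.55297574e-01] [[-0.4, -0.8], [-0.3, -0.3], [0.2, 0.6], [0.0, 0.1], [0.2, 0.8], [0.2, 0.3], [0.1, 1.9], [-0.5, 1.3], [0.0, 0.4], [-1.0, 0.1], [-0.5, -1.5], [-1.4, -1.4], [-0.2, -1.3]]
rack [ 5.75167688e+02 -2.41665727e+02 -2.78911640e-01] [[-0.8, 0.4], [-0.1, -0.2], [0.7, -0.9], [-0.3, -0.3], [-0.4, -1.1]]
[[ 557.54787909 -303.19248831   55.        ]
 [ 575.16768779 -241.66572713   55.        ]
 [ 592.78749649 -180.13896595   55.        ]]
rodtop [ 557.25569221 -302.51496805    0.        ] [-0.3  0.5 -0.5 -0.6]
jig pts [[564.71191986  24.06890309 136.        ]
 [583.90445438  97.60560562 169.5       ]]
```

The longest rod is in the rack's -y hole, at about (557,-303). The knob is at about (584,98). I'll move above the knob first.

Call:
drive_tool:
  series:
    - {"x":-3.5,"y":-2.1}
    - {"x":-3.5,"y":-2.1}
    - {"x":-3.5,"y":-2.1}
    - {"x":-3.5,"y":-2.1}
    - {"x":-3.5,"y":-2.1}
    - {"x":-3.5,"y":-2.1}
    - {"x":-3.5,"y":-2.1}
    - {"x":-3.5,"y":-2.1}
    - {"x":-3.5,"y":-2.1}
    - {"x":-3.5,"y":-2.1}
    - {"x":-3.5,"y":-2.1}
    - {"x":-3.5,"y":-2.1}
  hand: 1
  force: 50

```text
schema error: expected keys x, y, z, yaw
```

Call:
drive_tool:
  series:
    - {"x":-3.5,"y":-2.1}
    - {"x":-3.5,"y":-2.1}
    - {"yaw":7}
    - {"yaw":7}
    - {"yaw":7}
    - {"yaw":7}
    - {"yaw":7}
    - {"yaw":7}
    - {"yaw":7}
    - {"yaw":7}
    - {"yaw":7}
    - {"yaw":7}

```text
schema error: expected keys x, y, z, yaw
```

Call:
drive_tool:
  series:
    - {"yaw":7}
    - {"yaw":3}
    - {}
    - {}

```text
schema error: expected keys x, y, z, yaw
```

```bash
python3 - <<'E'
from h import *
s=ctrl.sense();p,q=s['tool_pos'],s['tool_rot'];print(p,q,Ro.from_quat(q).as_matrix().round(3).tolist())
im=camera('wrist')[...,::-1].copy();cv2.imwrite('pics/w1r.png',im)
a=[564.7,24.07,-.2553]
im=cv2.resize(im,(800,600),interpolation=cv2.INTER_CUBIC)
pts=[(0,76,178),(-6,54,178),(6,54,178),(6,98,178),(-6,98,178),(-13,-15,142.5),(13,-15,142.5),(-50,-40,12),(50,-40,12)]
for u,v in proj('wrist',place(a,pts),(p,q))*800/512: cv2.circle(im,(int(u),int(v)),3,(0,0,255),-1)
cv2.imwrite('pics/w1.png',im)
E
```

```text
[259.18214762 568.57536795 255.87315762] [ 2.12266834e-01  9.77211652e-01 -3.97125741e-04 -1.45680644e-04] [[-0.91, 0.415, -0.0], [0.415, 0.91, -0.001], [0.0, -0.001, -1.0]]
```

View pics/w1.png

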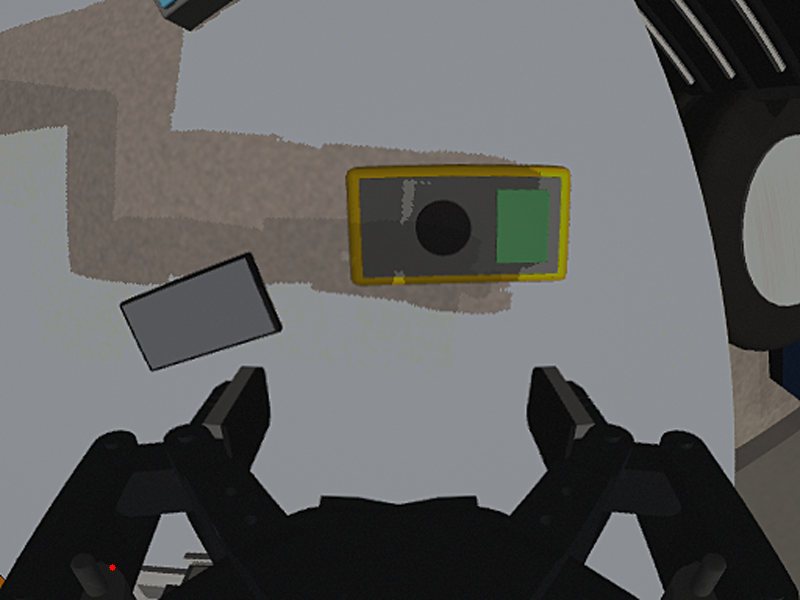

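Every row needs all four keys, so the arm didn't move. The picture shows only the multimeter near (460,225) and the phone near (200,310). I'll resend the rows with all keys.

Call:
drive_tool:
  series:
    - {"x":-3.5,"y":-2.1,"z":0,"yaw":0}
    - {"x":-3.5,"y":-2.1,"z":0,"yaw":0}
    - {"x":-3.5,"y":-2.1,"z":0,"yaw":0}
    - {"x":-3.5,"y":-2.1,"z":0,"yaw":0}
    - {"x":-3.5,"y":-2.1,"z":0,"yaw":0}
    - {"x":-3.5,"y":-2.1,"z":0,"yaw":0}
    - {"x":-3.5,"y":-2.1,"z":0,"yaw":0}
    - {"x":-3.5,"y":-2.1,"z":0,"yaw":0}
    - {"x":-3.5,"y":-2.1,"z":0,"yaw":0}
    - {"x":-3.5,"y":-2.1,"z":0,"yaw":0}
    - {"x":-3.5,"y":-2.1,"z":0,"yaw":0}
    - {"x":-3.5,"y":-2.1,"z":0,"yaw":0}
  hand: 1
  force: 50

```text
t: 1.2
tool_pos: [537.6, 163.3, 256.4]
tool_rot: [0.212, 0.977, 0.0, 0.0]
force: [1.2, 0.3, 0.2]
gripper_width: 0.999
grasp_force: 0.0
```

Call:
drive_tool:
  series:
    - {"x":-3.5,"y":-2.1,"z":0,"yaw":0}
    - {"x":-3.5,"y":-2.1,"z":0,"yaw":0}
    - {"x":0,"y":0,"z":0,"yaw":7}
    - {"x":0,"y":0,"z":0,"yaw":7}
    - {"x":0,"y":0,"z":0,"yaw":7}
    - {"x":0,"y":0,"z":0,"yaw":7}
    - {"x":0,"y":0,"z":0,"yaw":7}
    - {"x":0,"y":0,"z":0,"yaw":7}
    - {"x":0,"y":0,"z":0,"yaw":7}
    - {"x":0,"y":0,"z":0,"yaw":7}
    - {"x":0,"y":0,"z":0,"yaw":7}
    - {"x":0,"y":0,"z":0,"yaw":7}

```text
t: 2.2
tool_pos: [583.1, 97.9, 256.2]
tool_rot: [0.736, 0.677, -0.0, -0.0]
force: [-0.9, 0.4, -1.1]
gripper_width: 0.999
grasp_force: 0.0
```

Call:
drive_tool:
  series:
    - {"x":0,"y":0,"z":0,"yaw":7}
    - {"x":0,"y":0,"z":0,"yaw":3}
    - {"x":0,"y":0,"z":0,"yaw":0}
    - {"x":0,"y":0,"z":0,"yaw":0}

```text
t: 2.53
tool_pos: [583.1, 97.9, 256.2]
tool_rot: [0.79, 0.613, -0.0, -0.0]
force: [-0.1, -0.6, -0.3]
gripper_width: 1.001
grasp_force: 0.0
```

```bash
cat > w.py <<'E'
from h import *
import sys
def shot(name,a,pts):
    s=ctrl.sense();p,q=s['tool_pos'],s['tool_rot'];print(p,q,Ro.from_quat(q).as_matrix().round(3)[:,:2].T.tolist())
    im=camera('wrist')[...,::-1].copy();cv2.imwrite(f'pics/{name}r.png',im)
    im=cv2.resize(im,(800,600),interpolation=cv2.INTER_CUBIC)
    for u,v in proj('wrist',place(a,pts),(p,q))*800/512: cv2.circle(im,(int(u),int(v)),2,(0,0,255),-1)
    cv2.imwrite(f'pics/{name}.png',im)
E
python3 - <<'E'
from w import *
shot('w2',[564.7,24.07,-.2553],[(0,76,178),(-6,54,178),(6,54,178),(6,98,178),(-6,98,178),(-13,-15,142.5),(13,-15,142.5),(-50,-40,12),(50,-40,12)])
E
```

```text
[583.09710517  97.90215345 256.21155066] [ 7.90092578e-01  6.12987530e-01 -3.21424327e-05 -7.43479955e-05] [[0.248, 0.969, 0.0], [0.969, -0.248, -0.0]]
```

View pics/w2.png

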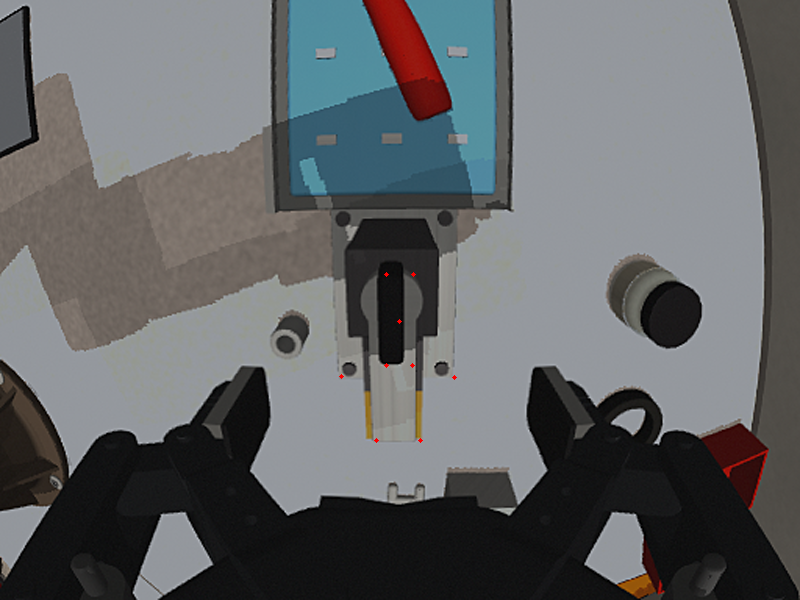

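The wrist view shows the knob bar from (379,262) to (404,364) and the flag end at (371..417,441). Both sit about 3 mm left of my prediction. I'll refit.

```bash
cat >> h.py <<'E'
def fitw(obs,a0,pose,free=(0,1,2)):
    free=list(free)
    def full(v): a=np.array(a0,float);a[free]=v;return a
    def res(v): a=full(v);return np.concatenate([proj('wrist',place(a,P),pose)[0]-np.array(p)*.64 for P,p in obs])
    r=least_squares(res,np.array(a0,float)[free],loss='soft_l1');return full(r.x),res(r.x).reshape(-1,2).round(1).tolist()
E
python3 - <<'E'
from h import *
s=ctrl.sense();pose=(s['tool_pos'],s['tool_rot'])
obs=[((-6,54,178),(379,364)),((6,54,178),(404,364)),((-13,-15,142.5),(371.5,441)),((13,-15,142.5),(417,441)),((-25,50,136),(346,336)),((25,50,136),(438,336)),((-85,110,86),(272,211)),((85,110,86),(512,210))]
a,r=fitw(obs,[564.7,24.07,-.2553],pose);print(a,r,place(a,[(0,76,169.5)]))
a,r=fitw(obs[:6],[564.7,24.07,-.2553],pose);print(a,r,place(a,[(0,76,169.5)]))
R=Ro.from_quat(pose[1]).as_matrix();print((place(a,[(0,76,175.5)])[0]-pose[0])@R)
E
```

```text
[ 5.62121923e+02  2.58065731e+01 -2.40209203e-01] [[-0.3, -0.4], [0.1, -0.5], [0.5, -1.0], [-0.9, -1.2], [1.0, 0.5], [-0.4, -0.1], [-7.9, 5.2], [8.5, 4.0]] [[580.2027663   99.62447826 169.5       ]]
[ 5.62044450e+02  2.54532464e+01 -2.39913083e-01] [[-0.3, 0.0], [0.1, -0.1], [0.6, -0.7], [-0.9, -0.9], [1.0, 0.8], [-0.4, 0.3]] [[580.10343342  99.27650237 169.5       ]]
[ 0.58309627 -3.22614201 80.72714771]
```

Call:
drive_tool:
  series:
    - {"x":0,"y":-0.3,"z":0,"yaw":-0.6}
    - {"x":0.05,"y":0,"z":2.7,"yaw":0}
    - {"x":0,"y":0,"z":2.7,"yaw":0}
    - {"x":0,"y":0,"z":1.7,"yaw":0}
    - {"x":0,"y":0,"z":1,"yaw":0}
    - {"x":0,"y":0,"z":0,"yaw":0}
    - {"x":0,"y":0,"z":0,"yaw":0}

```text
t: 3.17
tool_pos: [580.5, 99.2, 175.6]
tool_rot: [0.787, 0.617, -0.0, -0.0]
force: [0.2, -0.0, 0.2]
gripper_width: 1.001
grasp_force: 0.0
```

Call:
drive_tool:
  series:
    - {"x":0,"y":0,"z":0,"yaw":0}
    - {"x":0,"y":0,"z":0,"yaw":0}
    - {"x":0,"y":0,"z":0,"yaw":0}
    - {"x":0,"y":0,"z":0,"yaw":0}
    - {"x":0,"y":0,"z":0,"yaw":0}
    - {"x":0,"y":0,"z":0,"yaw":0}
    - {"x":0,"y":0,"z":0,"yaw":0}
    - {"x":0,"y":0,"z":0,"yaw":0}
  hand: 0
  force: 40

```text
t: 3.83
tool_pos: [579.9, 99.3, 175.7]
tool_rot: [0.788, 0.616, -0.0, -0.0]
force: [-3.9, 1.0, 6.0]
gripper_width: 0.13
grasp_force: 39.8
```

Call:
drive_tool:
  series:
    - {"x":0,"y":0,"z":0,"yaw":5}
    - {"x":0,"y":0,"z":0,"yaw":5}
    - {"x":0,"y":0,"z":0,"yaw":5}
    - {"x":0,"y":0,"z":0,"yaw":5}
    - {"x":0,"y":0,"z":0,"yaw":5}
    - {"x":0,"y":0,"z":0,"yaw":5}
    - {"x":0,"y":0,"z":0,"yaw":5}
    - {"x":0,"y":0,"z":0,"yaw":5}
    - {"x":0,"y":0,"z":0,"yaw":5}
    - {"x":0,"y":0,"z":0,"yaw":5}

```text
t: 4.67
tool_pos: [580.8, 98.5, 175.7]
tool_rot: [0.975, 0.224, 0.0, 0.001]
force: [2.6, -6.2, 3.3]
gripper_width: 0.134
grasp_force: 39.5
```

Call:
drive_tool:
  series:
    - {"x":0,"y":0,"z":0,"yaw":5}
    - {"x":0,"y":0,"z":0,"yaw":5}
    - {"x":0,"y":0,"z":0,"yaw":5}
    - {"x":0,"y":0,"z":0,"yaw":5}
    - {"x":0,"y":0,"z":0,"yaw":5}
    - {"x":0,"y":0,"z":0,"yaw":3}
    - {"x":0,"y":0,"z":0,"yaw":0}
    - {"x":0,"y":0,"z":0,"yaw":0}

```text
t: 5.33
tool_pos: [581.0, 97.8, 175.7]
tool_rot: [1.0, -0.017, 0.001, 0.001]
force: [2.1, -8.5, 3.1]
gripper_width: 0.134
grasp_force: 39.6
```

Call:
drive_tool:
  series:
    - {"x":0,"y":0,"z":0,"yaw":0}
    - {"x":0,"y":0,"z":0,"yaw":0}
    - {"x":0,"y":0,"z":0,"yaw":0}
    - {"x":0,"y":0,"z":0,"yaw":0}
    - {"x":0,"y":0,"z":0,"yaw":0}
    - {"x":0,"y":0,"z":0,"yaw":0}
    - {"x":0,"y":0,"z":0,"yaw":0}
  hand: 1

```text
t: 5.92
tool_pos: [580.3, 99.2, 175.3]
tool_rot: [1.0, -0.017, -0.0, -0.0]
force: [-0.0, -0.1, -0.8]
gripper_width: 0.997
grasp_force: 0.0
```

Call:
drive_tool:
  series:
    - {"x":0,"y":0,"z":-3,"yaw":0}
    - {"x":0,"y":0,"z":-4,"yaw":0}
    - {"x":0,"y":0,"z":-4,"yaw":0}
    - {"x":0,"y":0,"z":0,"yaw":-7}
    - {"x":0,"y":0,"z":0,"yaw":-7}
    - {"x":0,"y":0,"z":0,"yaw":-7}
    - {"x":0,"y":0,"z":0,"yaw":-7}
    - {"x":0,"y":0,"z":0,"yaw":-7}
    - {"x":0,"y":0,"z":0,"yaw":-7}
    - {"x":0,"y":0,"z":0,"yaw":-7}
    - {"x":0,"y":0,"z":0,"yaw":-7}
    - {"x":0,"y":0,"z":0,"yaw":-7}

```text
t: 6.92
tool_pos: [580.3, 99.2, 285.3]
tool_rot: [0.86, 0.511, 0.0, -0.0]
force: [-0.2, -0.3, 0.6]
gripper_width: 1.001
grasp_force: 0.0
```

Call:
drive_tool:
  series:
    - {"x":0,"y":0,"z":0,"yaw":-7}
    - {"x":0,"y":0,"z":0,"yaw":-7}
    - {"x":0,"y":0,"z":0,"yaw":-1}
    - {"x":0,"y":0,"z":0,"yaw":0}
    - {"x":0,"y":0,"z":0,"yaw":0}

```text
t: 7.33
tool_pos: [580.3, 99.1, 285.3]
tool_rot: [0.789, 0.615, 0.0, -0.0]
force: [-0.1, -0.3, 0.2]
gripper_width: 1.001
grasp_force: 0.0
```

```bash
python3 - <<'E'
from w import *
shot('w3',[562,25.45,-.24],[(0,76,178),(-50,-40,12),(50,-40,12),(0,0,136),(-17,-17,136),(17,-17,136),(-25,50,136),(25,50,136)])
E
```

```text
[580.32854999  99.14201685 285.28696044] [ 7.88692148e-01  6.14788333e-01  1.08396693e-05 -4.10843354e-05] [[0.244, 0.97, 0.0], [0.97, -0.244, -0.0]]
```

View pics/w3.png

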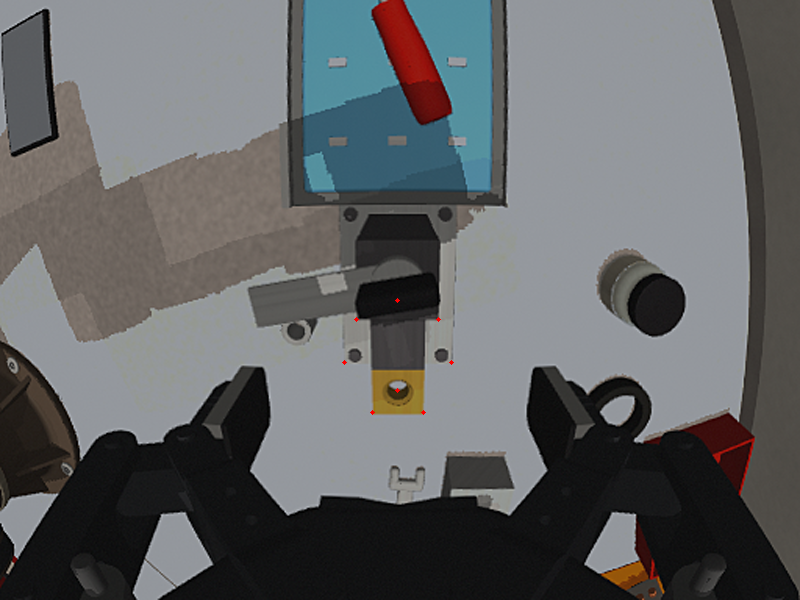

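The knob is over at about 80°, with the flag off the bush. The bore centre at (398,390) matches my prediction. Next I'll go above the rod.

Call:
drive_tool:
  series:
    - {"x":-3.96,"y":0.75,"z":0,"yaw":0}
    - {"x":-3.96,"y":0.75,"z":0,"yaw":0}
    - {"x":-3.96,"y":0.75,"z":0,"yaw":0}
    - {"x":-3.96,"y":0.75,"z":0,"yaw":0}
    - {"x":-3.96,"y":0.75,"z":0,"yaw":0}
    - {"x":-3.96,"y":0.75,"z":0,"yaw":0}
    - {"x":-3.96,"y":0.75,"z":0,"yaw":0}
    - {"x":-3.96,"y":0.75,"z":0,"yaw":0}
    - {"x":-3.96,"y":0.75,"z":0,"yaw":0}
    - {"x":-3.96,"y":0.75,"z":0,"yaw":2}
    - {"x":0,"y":0,"z":0,"yaw":0}
    - {"x":0,"y":0,"z":0,"yaw":0}

```text
t: 8.38
tool_pos: [557.4, -305.3, 284.7]
tool_rot: [0.8, 0.6, -0.0, -0.0]
force: [0.4, 0.2, 0.1]
gripper_width: 0.999
grasp_force: 0.0
```

```bash
python3 - <<'E'
from w import *
shot('w4',[557.3,-302.6,-.279],[(0,0,195),(0,0,155),(11,0,195),(-11,0,195),(0,11,195),(0,-11,195),(-32,159,55),(32,159,55),(0,64,55),(0,128,55)])
E
```

```text
[ 557.3634082  -305.26852296  284.69991764] [ 7.99769238e-01  6.00307472e-01 -6.83767616e-05 -3.16194559e-04] [[0.279, 0.96, 0.0], [0.96, -0.279, -0.001]]
```

View pics/w4.png

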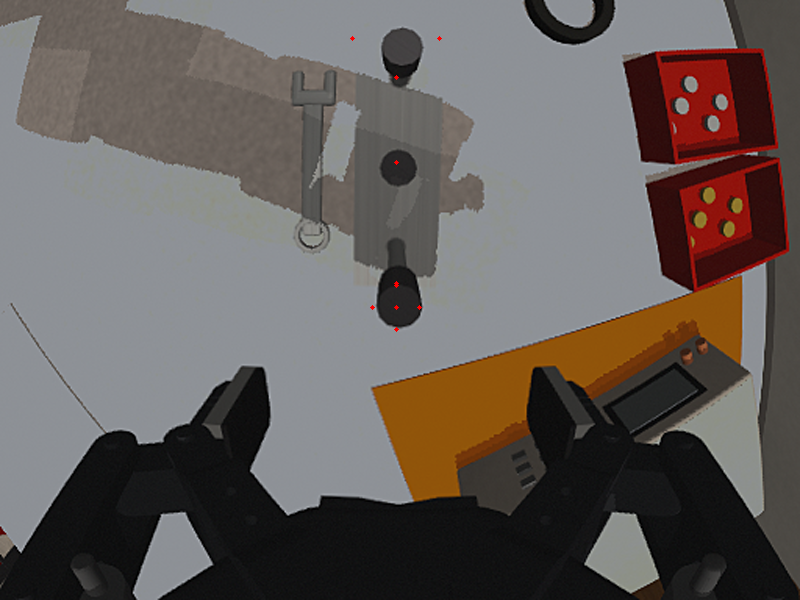

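The longest rod's head is at (400,305), which is about 1.7 mm to tool +y of prediction. The middle rod's head is the lowest of the three. Descending to grasp.

Call:
drive_tool:
  series:
    - {"x":0.3,"y":0.08,"z":0,"yaw":0}
    - {"x":0,"y":0,"z":3,"yaw":0}
    - {"x":0,"y":0,"z":3,"yaw":0}
    - {"x":0,"y":0,"z":2.2,"yaw":0}
    - {"x":0,"y":0,"z":1.5,"yaw":0}
    - {"x":0,"y":0,"z":0.5,"yaw":0}
    - {"x":0,"y":0,"z":0,"yaw":0}
    - {"x":0,"y":0,"z":0,"yaw":0}

```text
t: 9.1
tool_pos: [560.2, -299.9, 184.2]
tool_rot: [0.798, 0.603, 0.0, 0.0]
force: [-0.1, -0.1, 0.5]
gripper_width: 1.0
grasp_force: 0.0
```

Call:
drive_tool:
  series:
    - {"x":0,"y":0,"z":0,"yaw":0}
    - {"x":0,"y":0,"z":0,"yaw":0}
    - {"x":0,"y":0,"z":0,"yaw":0}
    - {"x":0,"y":0,"z":0,"yaw":0}
    - {"x":0,"y":0,"z":0,"yaw":0}
    - {"x":0,"y":0,"z":0,"yaw":0}
    - {"x":0,"y":0,"z":0,"yaw":0}
    - {"x":0,"y":0,"z":0,"yaw":0}
  hand: 0
  force: 60

```text
t: 9.77
tool_pos: [559.1, -300.6, 183.7]
tool_rot: [0.798, 0.602, -0.0, -0.0]
force: [-3.3, -0.4, 4.7]
gripper_width: 0.246
grasp_force: 58.3
```

Call:
drive_tool:
  series:
    - {"x":0,"y":0,"z":-1,"yaw":0}
    - {"x":0,"y":0,"z":-2,"yaw":0}
    - {"x":0,"y":0,"z":-2.5,"yaw":0}
    - {"x":0,"y":0,"z":-2.5,"yaw":0}
    - {"x":0,"y":0,"z":-2.5,"yaw":0}
    - {"x":0,"y":0,"z":-2.5,"yaw":0}
    - {"x":0,"y":0,"z":-2.5,"yaw":0}
    - {"x":0,"y":0,"z":0,"yaw":0}
    - {"x":0,"y":0,"z":0,"yaw":0}

```text
t: 10.52
tool_pos: [559.6, -300.6, 339.7]
tool_rot: [0.798, 0.602, 0.0, 0.001]
force: [0.3, -0.5, -3.8]
gripper_width: 0.24
grasp_force: 59.2
```

Call:
drive_tool:
  series:
    - {"x":3.15,"y":-0.87,"z":0,"yaw":0}
    - {"x":3.15,"y":-0.87,"z":0,"yaw":0}
    - {"x":3.15,"y":-0.87,"z":0,"yaw":0}
    - {"x":3.15,"y":-0.87,"z":0,"yaw":0}
    - {"x":3.15,"y":-0.87,"z":0,"yaw":0}
    - {"x":3.15,"y":-0.87,"z":0,"yaw":0}
    - {"x":3.15,"y":-0.87,"z":0,"yaw":0}
    - {"x":3.15,"y":-0.87,"z":0,"yaw":0}
    - {"x":3.15,"y":-0.87,"z":0,"yaw":0}
    - {"x":3.15,"y":-0.87,"z":0,"yaw":0}
    - {"x":0,"y":0,"z":0,"yaw":0}
    - {"x":0,"y":0,"z":0,"yaw":0}

```text
t: 11.52
tool_pos: [561.7, 27.7, 337.1]
tool_rot: [0.797, 0.604, -0.001, -0.001]
force: [-0.1, -1.3, -1.3]
gripper_width: 0.244
grasp_force: 59.1
```

```bash
python3 - <<'E'
from h import *
s=ctrl.sense();p,q=s['tool_pos'],s['tool_rot'];print(p,q)
w=camera('wrist')[...,::-1].copy();sd=camera('side')[...,::-1].copy()
cv2.imwrite('pics/w5r.png',w);cv2.imwrite('pics/s5r.png',sd)
x,y=175,170
a=cv2.convertScaleAbs(cv2.resize(w[y:y+130,x:x+160],None,fx=3,fy=3,interpolation=cv2.INTER_CUBIC),alpha=1.6)
b=cv2.convertScaleAbs(cv2.resize(sd[100:220,240:305],None,fx=4.9,fy=4.9,interpolation=cv2.INTER_CUBIC),alpha=1.5)
c=np.zeros((600,800,3),np.uint8);c[:390,:480]=a;c[:b.shape[0],480:480+b.shape[1]]=b[:600,:320]
cv2.imwrite('pics/m5.png',c)
j=[562,25.45,-.24]
print(proj('wrist',place(j,[(0,0,136),(0,0,165),(17,-17,136),(-17,-17,136)]),(p,q)),proj('side',place(j,[(0,0,136),(0,0,165)])))
E
```

```text
[561.74790966  27.67505664 337.07052489] [ 7.97328661e-01  6.03544370e-01 -7.96319695e-04 -7.51540060e-04]
[[255.64820358 167.43996291]
 [255.7138902  174.19889057]
 [271.35604407 181.73811463]
 [240.96260983 182.72654432]] [[267.52240649 178.14606965]
 [267.65770159 168.83209532]]
```

View pics/m5.png

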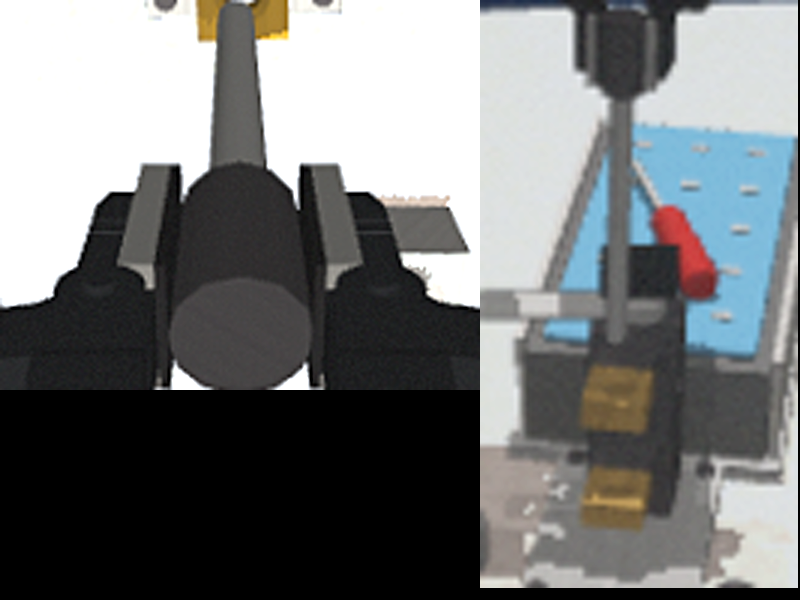

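The rod is held upright. In the wrist crop the tip at (237,8) is about 1.8 mm to tool -y of the bush centre (244,...), and the side view agrees. I'll correct that and lower into the lead-in while watching forces.

Call:
drive_tool:
  series:
    - {"x":0,"y":0.18,"z":0,"yaw":0}
    - {"x":0,"y":0,"z":1,"yaw":0}
    - {"x":0,"y":0,"z":1,"yaw":0}
    - {"x":0,"y":0,"z":0,"yaw":0}
    - {"x":0,"y":0,"z":0.4,"yaw":0}
    - {"x":0,"y":0,"z":0.4,"yaw":0}
    - {"x":0,"y":0,"z":0.4,"yaw":0}
    - {"x":0,"y":0,"z":0,"yaw":0}
    - {"x":0,"y":0,"z":0,"yaw":0}

```text
t: 12.37
tool_pos: [564.0, 25.7, 306.2]
tool_rot: [0.798, 0.602, -0.0, -0.0]
force: [0.9, -0.2, -2.3]
gripper_width: 0.241
grasp_force: 59.1
```

```bash
python3 - <<'E'
from h import *
s=ctrl.sense();p,q=s['tool_pos'],s['tool_rot'];print(p,np.round(q,4),s['force'],s['torque'],Ro.from_quat(q).inv().apply(s['force']))
E
```

```text
[563.95307276  25.70279608 306.17479365] [ 7.982e-01  6.025e-01 -0.000e+00 -1.000e-04] [ 0.86447955 -0.15916329 -2.31405684] [0.00429025 0.03620823 0.02045245] [0.0838139  0.87546623 2.31388224]
```

Call:
drive_tool:
  series:
    - {"x":0,"y":0,"z":0.3,"yaw":0}
    - {"x":0,"y":0,"z":0.3,"yaw":0}
    - {"x":0,"y":0,"z":0.3,"yaw":0}
    - {"x":0,"y":0,"z":0.3,"yaw":0}
    - {"x":0,"y":0,"z":0,"yaw":0}
    - {"x":0,"y":0,"z":0,"yaw":0}

```text
t: 12.87
tool_pos: [563.9, 25.7, 294.1]
tool_rot: [0.798, 0.602, -0.0, -0.0]
force: [0.5, 0.3, -1.9]
gripper_width: 0.237
grasp_force: 59.1
```

```bash
python3 - <<'E'
from h import *
s=ctrl.sense();p,q=s['tool_pos'],s['tool_rot'];print(p,np.round(q,4),s['torque'],Ro.from_quat(q).inv().apply(s['force']))
E
```

```text
[563.92263865  25.6862838  294.06846758] [ 7.982e-01  6.024e-01 -1.000e-04 -2.000e-04] [ 0.02388575 -0.04028443 -0.06104803] [0.47163221 0.38135861 1.85074887]
```

Call:
drive_tool:
  series:
    - {"x":0,"y":0,"z":0.6,"yaw":0}
    - {"x":0,"y":0,"z":0.6,"yaw":0}
    - {"x":0,"y":0,"z":0.6,"yaw":0}
    - {"x":0,"y":0,"z":0.6,"yaw":0}
    - {"x":0,"y":0,"z":0.6,"yaw":0}
    - {"x":0,"y":0,"z":0.6,"yaw":0}
    - {"x":0,"y":0,"z":0.6,"yaw":0}
    - {"x":0,"y":0,"z":0,"yaw":0}
    - {"x":0,"y":0,"z":0,"yaw":0}

```text
t: 13.62
tool_pos: [563.9, 25.7, 252.0]
tool_rot: [0.798, 0.602, -0.0, -0.0]
force: [0.8, 0.7, -1.5]
gripper_width: 0.237
grasp_force: 59.1
```

```bash
python3 - <<'E'
from h import *
s=ctrl.sense();p,q=s['tool_pos'],s['tool_rot'];print(p,np.round(q,4),s['torque'],Ro.from_quat(q).inv().apply(s['force']))
w=camera('wrist')[...,::-1].copy();sd=camera('side')[...,::-1].copy();cv2.imwrite('pics/s6r.png',sd);cv2.imwrite('pics/w6r.png',w)
a=cv2.convertScaleAbs(cv2.resize(w[150:280,175:335],None,fx=3,fy=3,interpolation=cv2.INTER_CUBIC),alpha=1.6)
b=cv2.convertScaleAbs(cv2.resize(sd[100:220,240:305],None,fx=4.9,fy=4.9,interpolation=cv2.INTER_CUBIC),alpha=1.5)
c=np.zeros((600,800,3),np.uint8);c[:390,:480]=a;c[:b.shape[0],480:480+b.shape[1]]=b[:600,:320]
cv2.imwrite('pics/m6.png',c)
E
```

```text
[563.94635043  25.68919558 251.95897677] [ 7.982e-01  6.024e-01 -2.000e-04 -2.000e-04] [ 0.00164553  0.06107784 -0.00824539] [0.89331837 0.61864055 1.46023362]
```

View pics/m6.png

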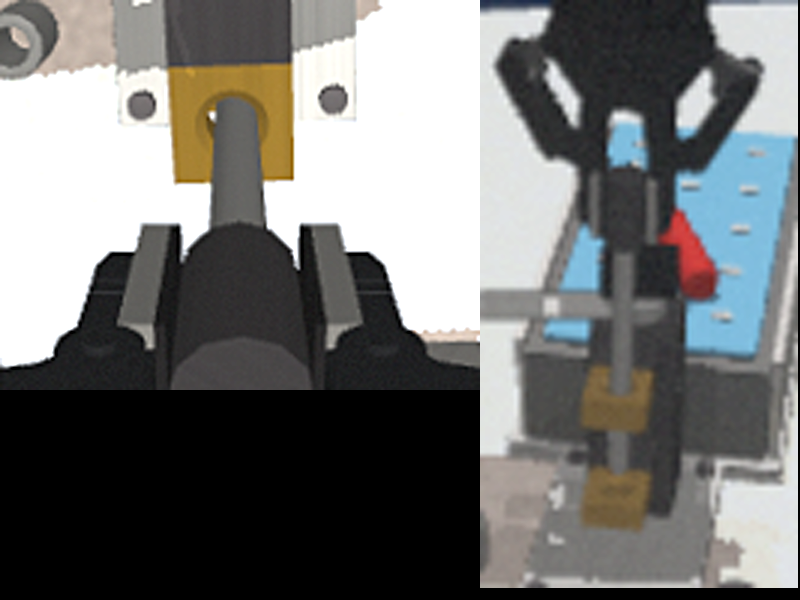

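The rod passes through the upper bush's bore, and its tip is just above the lower bush (side crop about (617,470)). Forces are about 1 N, so I'll keep going down slowly.

Call:
drive_tool:
  series:
    - {"x":0,"y":0,"z":0.4,"yaw":0}
    - {"x":0,"y":0,"z":0.4,"yaw":0}
    - {"x":0,"y":0,"z":0.4,"yaw":0}
    - {"x":0,"y":0,"z":0.3,"yaw":0}
    - {"x":0,"y":0,"z":0.3,"yaw":0}
    - {"x":0,"y":0,"z":0,"yaw":0}

```text
t: 14.22
tool_pos: [563.8, 25.7, 233.6]
tool_rot: [0.798, 0.602, -0.0, -0.0]
force: [-0.5, -0.4, -2.1]
gripper_width: 0.241
grasp_force: 59.2
```

```bash
python3 - <<'E'
from h import *
s=ctrl.sense();p,q=s['tool_pos'],s['tool_rot'];print(p,np.round(q,4),s['torque'],Ro.from_quat(q).inv().apply(s['force']))
E
```

```text
[563.8418017   25.67338083 233.57817506] [ 7.982e-01  6.024e-01 -3.000e-04 -3.000e-04] [ 0.03528959  0.00341963 -0.01518444] [-0.54427932 -0.38602114  2.06185895]
```

Tip is at about z = 60, inside the lower bush, with no jam. The last 25 mm bring it to about z = 35.

Call:
drive_tool:
  series:
    - {"x":0,"y":0,"z":0.4,"yaw":0}
    - {"x":0,"y":0,"z":0.4,"yaw":0}
    - {"x":0,"y":0,"z":0.4,"yaw":0}
    - {"x":0,"y":0,"z":0.4,"yaw":0}
    - {"x":0,"y":0,"z":0.4,"yaw":0}
    - {"x":0,"y":0,"z":0.3,"yaw":0}
    - {"x":0,"y":0,"z":0.2,"yaw":0}
    - {"x":0,"y":0,"z":0,"yaw":0}
    - {"x":0,"y":0,"z":0,"yaw":0}
    - {"x":0,"y":0,"z":0,"yaw":0}

```text
t: 15.05
tool_pos: [563.8, 25.7, 209.2]
tool_rot: [0.798, 0.602, -0.0, -0.0]
force: [-2.0, 0.3, -4.6]
gripper_width: 0.244
grasp_force: 59.3
```

```bash
python3 - <<'E'
from h import *
s=ctrl.sense();p,q=s['tool_pos'],s['tool_rot'];print(p,np.round(q,4),s['torque'],Ro.from_quat(q).inv().apply(s['force']))
sd=camera('side');g=cv2.imread('pics/s6r.png')[...,::-1].astype(int)
# change below lower bush: rod tip should darken pixels just under it
d=np.abs(sd.astype(int)-g).sum(2)[195:222,260:278];print(d)
E
```

```text
[563.84715629  25.7152297  209.23506951] [ 7.982e-01  6.024e-01 -1.000e-04 -2.000e-04] [ 0.13861619  0.45564508 -0.02345616] [-0.25008616 -1.98467603  4.60417997]
[[  2   5   6   3   9   3  13   3   3   1   5   1   2   7  10   9   8  10]
 [  5   5   5   3   5   6  28  15   7  24  17   4   2   7   3   9   1   7]
 [  2   4   1   5   6   3  41  43  42  42  18   5   2   4   2   3  12   4]
 [  3   3   3   5  15  22  43  44  41  39  18   8   4  17   3   5   6   2]
 [  9  10   5   5   3  35  31  43  41  39  12  13   2   8   3   8   3   3]
 [  3   2   5   7   1  12  26  39  48  39  11   2   2   3   5   3   5   6]
 [  1   5   6   1   2   8  18  23  21  18   1   4   2   3  11   4   5   8]
 [  5   3  13   6   5   5   4   4   5   7   4   2   4  11   1   3   4   5]
 [  4   2  10   5   5   3   1   3   5   5   7   4   9   3   2  18   6   5]
 [  8   3   1   6   8   1   5   4   7   3  11   1   2   5   3  11   2   2]
 [  1   6   0   4   3   3   3   4   4   2   1   8   3   2   1   6  11   4]
 [  8   2   4   2   1   2   8   4   5   5   7   3   4   2  10   5   9   3]
 [  3   6   4   3   5   2   7   5   3
[... 388 characters left out ...]
  5   2   3   5   6   2]
 [  3   1   3   5   1   3   4   1   1   1   0   2   1   8   3   3   3   6]
 [  4   1   8   8  10   3   5   3   3   5   2   1  11   4   4   5   9   4]
 [  0   2   3   4   3   3   2   1   3   6   2   5   2   5   3   5   7   4]
 [  4   1   9   1   4   1   3   1   5   6   3   4   2   5   2   3   2   5]
 [ 31   3   4  24   0   0   0   6   9   2   4   1   2   4   4   1   9   2]
 [134  33  30 125  64  34  40  29  33  34  37  36  40  44  25  45  29  35]
 [ 78  15  73 105  98 105 101 100  99  98 112 106 103 101  98 105 102 114]
 [  6   2   2   3   6   3   2   3   2   0   0   3   3   3   2   3   5   3]
 [  1   3   2   3   0   6   1   1   4   1   3   2   4   1   2   1   1   8]]
```

The tip shows in the side-view change mask just below the lower bush (rows 208–209). That agrees with a tip height of about 35 mm, so I'm handing in.

```bash
python3 -c "
from bench import ctrl
print(ctrl.hand_in())"
```

```text
the job is handed in; nothing more can be done
None
```

I turned the knob past its detent and handed in with the longest rod still gripped through both bushes, its tip at about z = 35 mm (about 17 mm below the lower bush, 23 mm above the base plate); `hand_in()` returned no verdict.

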